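# Put the compact battery pack on charge

## Task

Put the compact battery pack, the lowest of the three in the rack, on charge: stem down in the charger's bay, head fully down on the deck, and let go. The rack lets you hold it only by its ends and the charging station only by its sides, so stand it on the bench in between to change your hold; the bay is keyed, so if the pack stops high, turn it half round and try again. Do not drop it, and leave the other packs, the jar and the screwdriver in place.

Things in the scene. Friction and masses are not known exactly. Their poses are not given: they have to be found in the camera images.
- pack_center (a point): Compact 12 V battery pack, black plastic, 0.18 to 0.29 kg, 72 mm tall. Point: its centre, half-way up; z up. Upper half: the head, a plain box 54 mm (x) by 46 mm (y) by 36 mm tall, overhanging the stem all round. Hold it by the head: its ends are the flat faces 54 mm apart (across x), its sides those 46 mm apart (across y). Starts stem down in a rack pocket.
- pack_stem (a point): Centre of that pack's stem, 18 mm above its lower end (18 mm below the pack's centre); same axes. The stem is the lower half: 38 mm (x) by 30 mm (y) by 36 mm tall, flat-ended, so the pack can stand on it on the bench. A key groove 14 mm wide, 8.5 mm deep runs its full height in the middle of its +x face; nothing on the head shows it.
- rack: Fixed plywood battery rack: board 74 mm (x) by 184 mm (y), 15 mm thick, top 42 mm above the bench, on end feet. Origin: centre of its underside on the bench. Three plain through pockets, 43 by 35 mm, at y = -54, 0, +54 mm. The packs' heads rest on the board, their x along the rack's x, 8 mm between neighbouring heads. Which pack is in which pocket varies.
- station: Fixed open plywood pigeonhole holding the charger; 170 mm (x) by 94 mm (y), origin at the centre of its underside on the bench. Side panels 12 mm thick along x, inner faces at y = -35 and +35 mm, tops 108 mm above the bench. Front (-x) and rear are open above the charger's deck, which is flat, 55 mm above the bench and reaches 60 mm to front and rear.
- bay (a point): Centre of the bay's mouth, at deck level, 55 mm above the bench; axes as the station's. The well is 34 mm (x) by 42 mm (y), 40 mm deep, with a 4 mm bevel round the mouth: the pack enters with its x axis along the bay's +y or -y, only one of which goes home. Home: head on the deck, the pack's centre at deck level.
- bay_floor (a point): Centre of the well's floor, 40 mm below the deck. A fixed key rib 8 mm wide, standing out 7 mm, runs up the middle of one end wall (+y or -y) and ends 8 mm below the deck; small contacts stand at the foot of the other. Which wall has the rib varies and the axes do not tell: look from above or feel. The groove must face the rib; the other way the pack stops 28 mm high.
- big_a_center (a point): Centre of one of the two large packs that stay in the rack: same stem and head outline, but 86 mm tall (head 50 mm), 0.38 kg.
- big_b_center (a point): Centre of the other large pack in the rack, the same, 86 mm tall.
- jar_center (a point): Closed jar of screws standing on the bench, 64 mm diameter, 85 mm tall; its centre. Stays where it is.
- screwdriver_grip (a point): Screwdriver lying on the bench, 190 mm long; point in its handle, 57 mm from the handle's end, x towards its tip. Stays where it is.
Mind the look-alikes: they are no part of the job. Leave any green or turquoise look-alike of the part that bears pack_center alone. There is more than one size of the station; the one meant has the size given above.

How it is judged:
By the outcome, as a careful person would: the job done as asked, in the order asked, and still so for the second after the job is handed in, with the robot touching nothing.
It also fails if it takes over 72 s, if anything falls off the work surface, if the arm or the gripper's body presses on something with over 40 N, if the wrist force passes 120 N, or if a joint passes its speed limit or range.

## Robot

A 6-joint arm with a two-finger parallel gripper is mounted at the origin on the work surface. World frame = base frame: x ahead of the robot, y to its left, z up, the work surface at z = 0. Lengths are in m, angles in degrees, forces in N, time in s.
With the tool pointing down it reaches from about 0.4 to 0.825 m from the base axis. Payload 7 kg.
Tool frame: the origin (TCP) lies between the finger pads; the fingertips stand 19 mm ahead of it and the grasp point (between the pads) is the TCP; x points along the fingers, y is the direction in which the jaws open and shut, and the axes are right-handed (so a half turn about x gives the same grasp; the last joint's range is limited). The gripper opens to 88 mm and grips with 3 to 60 N. Pads are 19 mm wide; open, the fingers measure 130 mm over their backs; the gripper's body (78 mm by 193 mm) begins 47 mm behind the grasp point.
Start: joints at [-50.3, 20.546, 0.682, 0, -70.136, -16.507], TCP at [0.266, -0.62, 0.209] pointing down, gripper open.
Joint ranges: [-176.03, 176.03], [-82.01, 121.73], [-58.28, 71.71], [-173.87, 95.51], [-174.79, -0.11], [-173.66, 173.66]. Speed limits (degrees/s): [136.94, 136.94, 172.46, 180, 180, 180].

## Interface

Orientations are given as [roll, pitch, yaw] about the fixed x, y, z axes, in that order (R = Rz(yaw) Ry(pitch) Rx(roll)).
In Python, from plant import r gives the robot as it stands.
- The arm moves only by the tool send_rows, never from a script. Its argument "plan" is a list of rows, each a list of 2 entries, a list of its own where there are three numbers: the shift along the tool's x, y, z scaled (see below), then the turn, a rotation vector about the tool's x, y, z scaled (see below). A call has exactly 5 rows; each row is the pose to reach, as a shift and turn from the pose measured when the call began, along the tool's axes at that moment; what a row does not reach only later rows make up. The controller multiplies each number of a shift by 0.15 m and each number of a turn by pi/4 rad. A row lasts 1/10 s, in which the tool goes at most 50 mm and 8.59 degrees, less where a joint would pass 70% of its speed; a pose out of reach is approached as far as the arm can. A call with a number of a shift or a turn outside -1 to 1 is refused whole. A call with a gripper value outside its range is refused whole. "jaw" is the opening, from -1 (shut) to 1 (fully open), so that 0 is half open, set as the call begins (left out, the last holds). The fingers move at their own pace and stop on an object; "force" is the grip in N (left out, the last holds). Time passes only in rows, so rows that repeat a pose let the fingers close, or fill a call up. It gives the time, the measured TCP pose, the force and the opening at its end, in the units of the state.
- r.get_state(): the state, without advancing time (a new reading comes with each control period).
- r.capture(name): name is "scene" or "top"; returns a dict with "color" (384x512x3 uint8, red, green, blue), "range_z" (384x512 float32, m along the optical axis (not along the pixel's ray), 0 where there is no reading), "mtx" (3x3 intrinsics, pixels), "pose" (4x4, takes a point from camera to world coordinates). Camera axes: x right, y down, z forward; pixel columns grow to the right and rows downward; lengths in m; the calibration is good to about 2 mm. A picture is of the moment at which its call begins.
- r.close_job(): hands the job in, once; it reports no verdict.
Trained networks look in a picture, given as the dict that the camera call returned (one of the last four; its "shot" number tells which), for a name from the list of things; names that differ only in an ending like _2 or _b are one class to them, and where a whole thing is asked for, a point or a joint stands for the part that bears it (a point fixed in the world has none). Each returns a list of dicts, best first, with "score" (0 to 1); they miss things now and then, are a little off and sometimes report something else, mostly with a low value. They report only what shows in the picture. A call takes as long as a camera call. They do not tell look-alikes from the thing itself.
- r.find_in(picture, target): "uv" ([column, row] in pixels, amid what is visible of it).
- r.trace(picture, target): "mask" (384x512 bool, what is visible of it) and "uv" ([column, row] in pixels, amid what is visible of it).
The state is a dict: "time_s": time; "joints": joint angles; "qd": joint speeds; "joint_torque": joint torques, N m; "tcp_pos": TCP position; "eef_rot": TCP orientation; "contact_force": force on the tool from outside, world axes, zero at the start; "moment": the same for the moment, N m; "gripper_width": finger opening in m.
Only numpy, scipy, OpenCV 4.12 (cv2) and the standard library are available. Lean on these libraries where they do the work, as an engineer would, in place of code of your own. Each camera call takes 0.05 s, during which the arm holds its last target. There are 200 camera calls.

## Working session

There is one attempt and no reset: what is moved stays moved. The work goes in short steps, Python scripts to look and compute and a tool call to move; the robot and the scene stay as the last step left them, time stands still between calls to the robot, and variables do not carry over. Pictures are saved under pics/ and viewed, about 8 in all and at most 12, crops included, and the job is handed in when it is done.

Besides the shell and the picture viewer there is one more tool, called after "Call:" as name(argument=value, ...) on one line, values as JSON. send_rows: Moves the arm, as the interface text tells. Its arguments: {"type":"object","properties":{"plan":{"type":"array"},"jaw":{"type":"number"},"force":{"type":"number"}},"required":["plan"]}

```bash
mkdir -p pics; cat > h.py <<'E'
import numpy as np, cv2
from scipy.spatial.transform import Rotation as R
from plant import r
def pts(c):
    K=c["mtx"];P=c["pose"];z=c["range_z"];v,u=np.mgrid[:384,:512]
    p=np.stack([(u-K[0,2])/K[0,0]*z,(v-K[1,2])/K[1,1]*z,z],-1)
    w=p@P[:3,:3].T+P[:3,3]; w[z==0]=np.nan; return w
def save(c,n,box=None,s=1):
    im=c["color"][:,:,::-1]
    if box: im=im[box[1]:box[3],box[0]:box[2]]
    cv2.imwrite("pics/"+n+".png",cv2.resize(im,None,fx=s,fy=s,interpolation=cv2.INTER_CUBIC))
E
python3 - <<'E'
from h import *
s=r.get_state();print(s)
a=r.capture("scene");b=r.capture("top")
for c,n in((a,"scene"),(b,"top")):
    save(c,n,s=1.5);w=pts(c);np.save(n+"_w.npy",w);print(n,c["pose"][:3].round(3).tolist())
    for t in["pack_center","rack","station","bay","bay_floor","big_a_center","jar_center","screwdriver_grip"]:
        for d in r.find_in(c,t)[:5]:
            u,v=map(int,d["uv"]);print(t,round(d["score"],2),u,v,w[v,u].round(3))
E
```

```text
{'time_s': 0.0, 'joints': array([-5.02988699e+01,  2.05911082e+01,  6.34461438e-01, -2.11145111e-02,
       -7.01362423e+01, -1.65080511e+01]), 'qd': array([-0.02482132, -0.01626591,  0.01314349,  0.05375167, -0.00715083,
       -0.01459317]), 'joint_torque': array([ 1.02642527e-03, -5.82721782e+01,  2.93051291e+01,  6.99727848e+00,
        6.74785028e-03, -1.34798138e-04]), 'tcp_pos': array([ 0.26562311, -0.61997562,  0.2082285 ]), 'eef_rot': array([ 94.44777135,  89.90501314, 117.63365986]), 'contact_force': array([ 0.1836609 , -1.387967  ,  0.25603971]), 'moment': array([-0.01751016, -0.01836301, -0.0381424 ]), 'gripper_width': 0.08716945838221136}
scene [[0.589, 0.638, -0.497, 1.131], [0.808, -0.452, 0.378, -0.327], [0.017, -0.624, -0.781, 0.897]]
pack_center 0.98 113 212 [ 0.461 -0.24   0.074]
pack_center 0.82 157 304 [ 0.729 -0.265  0.069]
pack_center 0.57 146 248 [ 0.603 -0.223  0.082]
rack 0.95 139 275 [ 0.633 -0.263  0.045]
rack 0.16 155 230 [ 0.58  -0.186  0.094]
station 0.94 294 147 [0.504 0.297 0.02 ]
bay 0.96 294 144 [0.506 0.294 0.036]
bay 0.96 339 123 [0.545 0.426 0.07
[... 339 characters left out ...]
01, -0.99, 0.143, 0.403], [-1.0, -0.012, -0.01, 0.082], [0.011, -0.143, -0.99, 1.283]]
pack_center 0.91 386 141 [ 0.719 -0.261  0.073]
pack_center 0.77 373 193 [ 0.583 -0.223  0.078]
pack_center 0.6 374 246 [ 0.451 -0.225  0.069]
rack 0.66 355 206 [ 0.548 -0.174  0.094]
station 0.81 97 220 [0.512 0.482 0.021]
station 0.72 170 216 [0.526 0.295 0.013]
station 0.53 375 193 [ 0.583 -0.227  0.081]
bay 0.8 170 217 [0.523 0.294 0.019]
bay 0.6 99 218 [0.518 0.479 0.017]
bay_floor 0.83 98 221 [0.51  0.481 0.016]
bay_floor 0.56 172 219 [0.518 0.289 0.014]
big_a_center 0.62 390 182 [ 0.61  -0.264  0.087]
jar_center 0.86 298 184 [ 0.603 -0.034  0.083]
screwdriver_grip 0.77 288 142 [ 0.726 -0.013  0.022]
```

View pics/scene.png

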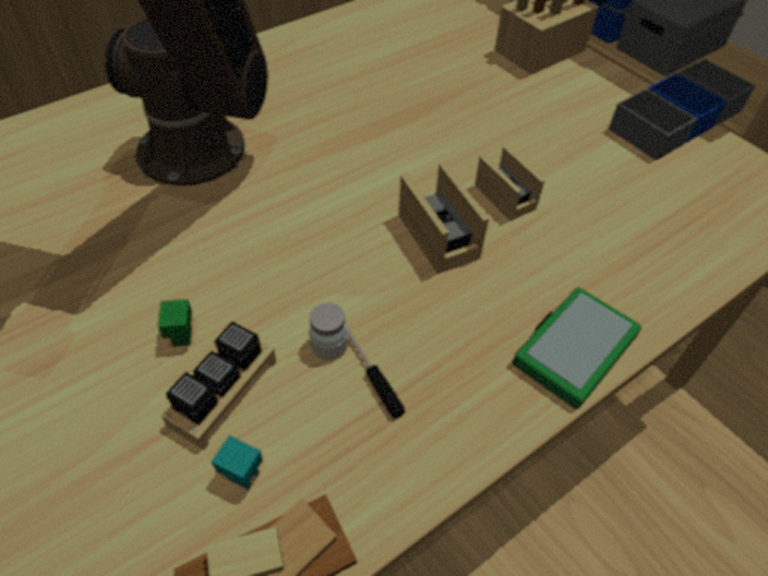

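View pics/top.png

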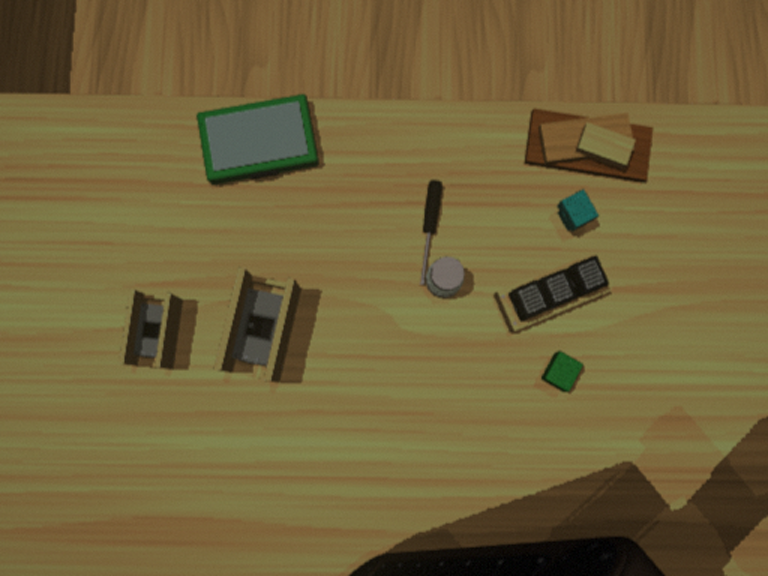

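Scene view (512-px coordinates): the rack with three black packs is at about (140,260), and green and turquoise look-alikes are at (117,214) and (158,307). There are two stations, at (295,148) large and (339,122) small. In the top view the rack is at (372,193), the large station at (170,217) and the small one at (99,220).

Next I measure with known heights and take one close crop.

```bash
cat >> h.py <<'E'
def ray(c,uv,z):
    K=c["mtx"];P=c["pose"];uv=np.atleast_2d(np.asarray(uv,float))
    d=np.c_[(uv[:,0]-K[0,2])/K[0,0],(uv[:,1]-K[1,2])/K[1,1],np.ones(len(uv))]@P[:3,:3].T
    o=P[:3,3]; return o+d*((z-o[2])/d[:,2])[:,None]
E
python3 - <<'E'
from h import *
ims=[]
for n,bx in(("top",(325,160,420,225)),("scene",(100,205,195,295)),("top",(135,170,215,260)),("scene",(255,100,335,190))):
    c=r.capture(n); 
    # average several frames
    cs=[c]+[r.capture(n) for _ in range(3)]
    col=np.mean([x["color"] for x in cs],0); col=np.clip(col*1.8,0,255).astype(np.uint8)
    x0,y0,x1,y1=bx; ims.append(cv2.resize(col[y0:y1,x0:x1,::-1],(400,int(400*(y1-y0)/(x1-x0)))))
    W=np.nanmedian([pts(x) for x in cs],0)
    np.save(n+"_w.npy",W)
    if n=="top" and x0==325:
        for d in r.trace(cs[-1],"pack_center")[:4]+r.trace(cs[-1],"big_a_center")[:4]:
            print(d["score"],d["uv"],d["mask"].sum(),np.nanmedian(W[d["mask"]],0))
    if n=="scene" and x0==100:
        for d in r.trace(cs[-1],"pack_center")[:4]+r.trace(cs[-1],"big_a_center")[:4]:
            print(d["score"],d["uv"],d["mask"].sum(),np.nanpercentile(W[d["mask"]][:,2],[50,75,90]))
    if x0<325 and n=="top": print(c["mtx"])
def col(a,b):
    w=400;h=max(a.shape[0],b.shape[0]);o=np.zeros((h,800,3),np.uint8);o[:a.shape[0],:400]=a;o[:b.shape[0],400:]=b;return o
cv2.imwrite("pics/c1.png",cv2.resize(np.vstack([col(ims[0],ims[1]),col(ims[2],ims[3])]),None,fx=.72,fy=.72))
E
```

```text
0.8 [374.2, 246.1] 466 [ 0.44613017 -0.22490991  0.07129307]
0.8 [386.0, 142.4] 460 [ 0.72183779 -0.25802551  0.07112918]
0.77 [372.9, 195.7] 413 [ 0.58338131 -0.21983628  0.07739023]
0.66 [390.6, 185.3] 499 [ 0.60434889 -0.26539837  0.09111249]
0.82 [157.3, 304.5] 781 [0.07121121 0.07212242 0.07271364]
0.77 [145.8, 247.8] 543 [0.07732095 0.07823295 0.07892415]
0.58 [116.6, 215.7] 652 [0.06929521 0.07164103 0.07261344]
0.9 [129.2, 269.8] 811 [0.09029978 0.09186334 0.09261721]
[[485.87595227   0.         256.25871032]
 [  0.         485.87595227 194.07088724]
 [  0.           0.           1.        ]]
```

View pics/c1.png

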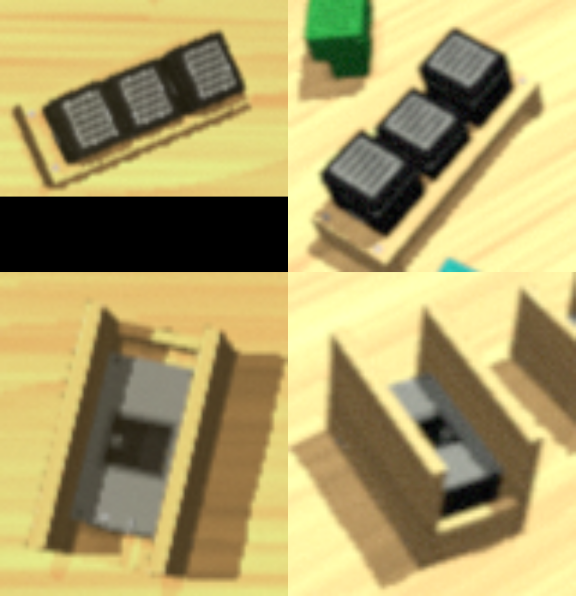

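```bash
python3 - <<'E'
from h import *
out=[]
for n,bx in(("top",(160,205,184,230)),("scene",(284,130,308,155))):
    cs=[r.capture(n) for _ in range(10)]
    W=np.nanmedian([pts(x) for x in cs],0); np.save(n+"_w.npy",W)
    if n=="scene":
        m=r.trace(cs[-1],"pack_center")
    x0,y0,x1,y1=bx
    c=np.mean([x["color"] for x in cs],0)[y0:y1,x0:x1,::-1]
    c=np.clip((c-c.min())*4,0,255).astype(np.uint8); out.append(cv2.resize(c,(390,390),interpolation=cv2.INTER_CUBIC))
    P=W.reshape(-1,3);ok=~np.isnan(P).any(1);P=P[ok]
    def box(x,y,z): return P[(P[:,0]>x[0])&(P[:,0]<x[1])&(P[:,1]>y[0])&(P[:,1]<y[1])&(P[:,2]>z[0])&(P[:,2]<z[1])]
    for nm,b in(("tops big",((.5,.68),(-.35,-.13),(.086,.1))),("mid",((.55,.62),(-.26,-.18),(.0745,.0815))),("allheads",((.5,.68),(-.35,-.13),(.073,.1))),("panels",((.38,.66),(.2,.4),(.102,.115))),("deck",((.42,.62),(.25,.335),(.05,.059)))):
        p=box(*b); q=p[:,:2].astype(np.float32)*1000
        if len(p)<5: print(n,nm,len(p));continue
        rc=cv2.minAreaRect(q); print(n,nm,len(p),"mean",p.mean(0).round(4),"rect",np.round(rc[0],1),np.round(rc[1],1),round(rc[2],1))
    if n=="top":
        print((W[206:230,160:184,2]*1000)[::1].round(0).astype(int))
cv2.imwrite("pics/c2.png",np.hstack(out))
E
```

```text
top tops big 796 mean [ 0.5853 -0.2212  0.0916] rect [ 585.9 -222.1] [ 53.7 153.6] 23.1
top mid 394 mean [ 0.5862 -0.2231  0.0776] rect [ 587.6 -226.6] [53.2 55. ] 21.6
top allheads 1245 mean [ 0.5849 -0.2208  0.0866] rect [ 585.8 -222.2] [ 54.3 153.8] 23.2
top panels 742 mean [0.5165 0.2805 0.1079] rect [517.5 280.8] [ 94.7 170. ] 78.6
top deck 946 mean [0.5171 0.2876 0.0549] rect [517.8 274.6] [ 82.5 164.4] 78.8
[[ 72  61  56  54  55  55  55  55  56  57  54  56  56  55  54  54  56  54
   56  57  55  54  56  56]
 [ 70  58  56  54  56  55  56  55  55  55  54  54  56  55  56  55  57  53
   55  57  56  56  54  56]
 [ 67  55  55  57  54  57  55  55  56  53  55  54  54  56  55  55  54  56
   54  55  55  54  55  57]
 [ 63  53  55  54  55  55  53  52  53  55  55  57  55  57  56  55  56  56
   56  55  55  54  57  55]
 [ 62  54  56  55  53  53  54  44  52  53  53  52  54  53  53  55  55  54
   54  54  56  55  54  56]
 [ 60  55  54  55  54  54  51  42  27  24  31  38  45  52  52  53  55  54
   55  53  55  55  56  55]
 [ 56  55  55  56  56  53  52  39  24  16  16  16  16  18  26  33  43  49
  
[... 1470 characters left out ...]
54  56  54  53  56  55  54  55  55  54  54
   55  52  54  55 108 109]
 [ 53  56  54  56  57  55  55  55  56  56  56  56  54  55  56  56  56  54
   55  56  54  55 109 107]
 [ 55  54  55  54  55  55  55  56  55  56  54  53  54  55  54  55  54  55
   56  55  57  55 110 106]]
scene tops big 890 mean [ 0.5922 -0.23    0.0914] rect [ 588.3 -225.2] [ 54.3 153.5] 23.1
scene mid 443 mean [ 0.5891 -0.2234  0.0776] rect [ 585.6 -218.5] [53.6 59.7] 22.9
scene allheads 1499 mean [ 0.5932 -0.2284  0.086 ] rect [ 588.4 -225.1] [ 54.5 153.5] 23.1
scene panels 467 mean [0.5232 0.2752 0.1072] rect [518.1 277.7] [ 94.1 169.8] 79.0
scene deck 442 mean [0.5272 0.2944 0.0546] rect [522.  288.4] [ 59.6 169.8] 82.3
```

View pics/c2.png

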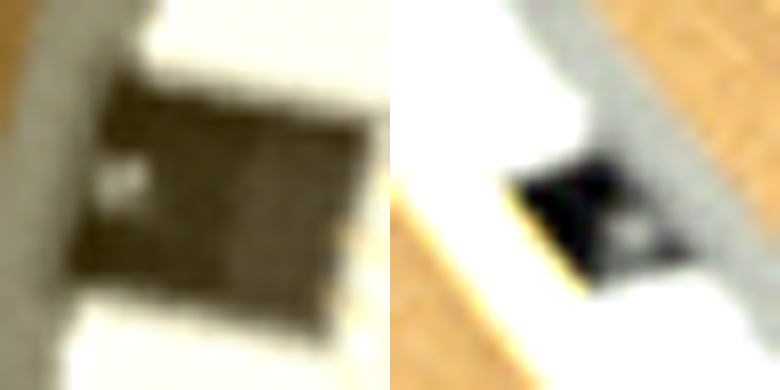

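The crop confirms the middle pack is the compact one: its top is at 78 mm and its neighbours are at 92 mm. It stands at pixel (373,196) in the top view. The look-alikes are green at (374,246), turquoise at (386,142), and the big packs at (354,199) and (391,184). The rib is visible on the bay's left wall (world +y side): in depth it stands 47 mm high at about (167,216), and the pale spot in the crop is at (120,180).

```bash
cat >> h.py <<'E'
def Rd(a):
    c,s=np.cos(np.radians(a)),np.sin(np.radians(a)); return np.array([[0,c,s],[0,s,-c],[-1,0,0]])
def cur():
    s=r.get_state(); return s["tcp_pos"],R.from_euler("xyz",s["eef_rot"],degrees=True).as_matrix(),s
def goto(p,a,st=None):
    p0,R0=st if st else cur()[:2]
    sh=R0.T@(np.array(p)-p0)/.15; rv=R.from_matrix(R0.T@Rd(a)).as_rotvec()/(np.pi/4)
    n=int(np.ceil(max(abs(sh).max(),abs(rv).max(),.01)-1e-3)); print("shift",sh.round(3),"turn",rv.round(3),"calls",n)
    return np.array(p),Rd(a)
def info():
    p,R0,s=cur(); y=R0[:,1]; print("t",s["time_s"],"p",p.round(4),"jaw",np.degrees(np.arctan2(y[1],y[0])).round(2),"down",R0[:,0].round(4),"F",s["contact_force"].round(1),"w",round(s["gripper_width"],4),"q",s["joints"].round(1))
E
python3 - <<'E'
from h import *
info()
W=np.load("top_w.npy");P=W.reshape(-1,3);h=P[(P[:,2]<.03)&(abs(P[:,0]-.518)<.035)&(abs(P[:,1]-.285)<.035)]
rc=cv2.minAreaRect(h[:,:2].astype(np.float32)*1000);print(rc)
p0,R0,_=cur(); 
for a in(23.1,203.1): goto((.587,-.2236,.2),a)
s1=goto((.27,-.62,.209),23.1); goto((.587,-.2236,.14),23.1,s1)
E
```

```text
t 2.95 p [ 0.2658 -0.6204  0.2091] jaw 113.2 down [-0. -0. -1.] F [-0.8  0.3  0.3] w 0.0876 q [-50.3  20.5   0.7   0.  -70.1 -16.5]
((518.8411254882812, 283.2408142089844), (36.901912689208984, 32.13627624511719), 78.33875274658203)
shift [0.061 1.588 3.01 ] turn [ 2.002 -0.     0.   ] calls 4
shift [0.061 1.588 3.01 ] turn [-1.998 -0.    -0.   ] calls 4
shift [ 0.001 -0.008  0.027] turn [ 2.002 -0.     0.   ] calls 3
shift [ 0.46   2.981 -1.602] turn [0. 0. 0.] calls 3
```

Call:
send_rows(plan=[[[0,0.1,0.19],[-0.18,0,0]],[[0,0.2,0.38],[-0.36,0,0]],[[0,0.3,0.56],[-0.54,0,0]],[[0,0.4,0.75],[-0.7,0,0]],[[0,0.4,0.75],[-0.8,0,0]]], jaw=1)

```text
time_s: 3.45
tcp_pos: [0.3477, -0.5187, 0.2096]
eef_rot: [-65.8, 89.9, -6.2]
contact_force: [-0.8, -0.6, 0.4]
gripper_width: 0.0879
```

```bash
python3 - <<'E'
from h import *
info(); goto((.587,-.2236,.2),203.1)
E
```

```text
t 3.45 p [ 0.3477 -0.5187  0.2096] jaw 149.63 down [ 9.e-04 -1.e-04 -1.e+00] F [-0.8 -0.6  0.4] w 0.0879 q [-38.3  15.8  -6.1  -0.  -68.1   7.9]
shift [ 0.065 -0.382  2.504] turn [-1.188e+00 -0.000e+00  1.000e-03] calls 3
```

Call:
send_rows(plan=[[[0.01,-0.03,0.2],[-0.16,0,0]],[[0.02,-0.06,0.4],[-0.32,0,0]],[[0.03,-0.09,0.6],[-0.48,0,0]],[[0.03,-0.12,0.83],[-0.6,0,0]],[[0.03,-0.12,0.83],[-0.6,0,0]]])

```text
time_s: 3.95
tcp_pos: [0.4282, -0.418, 0.2054]
eef_rot: [-88.8, 89.9, -1.8]
contact_force: [0.6, -0.4, 0.5]
gripper_width: 0.0877
```

```bash
python3 - <<'E'
from h import *
info(); goto((.587,-.2236,.2),203.1)
E
```

```text
t 3.95 p [ 0.4282 -0.418   0.2054] jaw 176.98 down [ 1.8e-03 -1.0e-04 -1.0e+00] F [ 0.6 -0.4  0.5] w 0.0877 q [-25.6  13.5  -9.7  -0.  -66.7  22.6]
shift [ 0.038 -0.989  1.35 ] turn [-0.58  -0.     0.002] calls 2
```

Call:
send_rows(plan=[[[0,-0.13,0.18],[-0.16,0,0]],[[0.01,-0.3,0.4],[-0.32,0,0]],[[0.02,-0.45,0.6],[-0.48,0,0]],[[0.02,-0.6,0.8],[-0.58,0,0]],[[0.03,-0.75,1.0],[-0.58,0,0]]])

```text
time_s: 4.45
tcp_pos: [0.5493, -0.2733, 0.2015]
eef_rot: [-121.3, 89.9, -8.1]
contact_force: [0.4, -1.1, 0.1]
gripper_width: 0.0875
```

```bash
python3 - <<'E'
from h import *
info(); goto((.587,-.2236,.2),203.1)
E
```

```text
t 4.45 p [ 0.5493 -0.2733  0.2015] jaw -156.8 down [ 2.4e-03 -3.0e-04 -1.0e+00] F [ 0.4 -1.1  0.1] w 0.0875 q [ -8.2  15.   -8.2  -0.  -66.6  31.4]
shift [ 0.01  -0.361  0.205] turn [ 0.002 -0.002  0.003] calls 1
```

Call:
send_rows(plan=[[[0,-0.12,0.07],[0,0,0]],[[0.01,-0.24,0.14],[0,0,0]],[[0.01,-0.36,0.205],[0,0,0.003]],[[0.2,-0.36,0.205],[0,0,0.003]],[[0.2,-0.36,0.205],[0,0,0.003]]])

```text
time_s: 4.95
tcp_pos: [0.5852, -0.2227, 0.1682]
eef_rot: [64.1, 89.7, 177.3]
contact_force: [-2.0, 0.2, -0.7]
gripper_width: 0.0878
```

```bash
python3 - <<'E'
from h import *
info(); goto((.587,-.2236,.064),203.1)
a=r.capture("top");b=r.capture("scene")
W=pts(b);print(np.nanmedian(W[225:285,110:175].reshape(-1,3),0))
im=np.hstack([cv2.resize(np.clip(x["color"][y:y+90,u:u+100,::-1]*1.6,0,255).astype(np.uint8),(390,351)) for x,u,y in((a,325,150),(b,95,190))])
cv2.imwrite("pics/c3.png",im)
E
```

```text
t 4.95 p [ 0.5852 -0.2227  0.1682] jaw -156.82 down [-5.4e-03  3.0e-04 -1.0e+00] F [-2.   0.2 -0.7] w 0.0878 q [ -3.   17.8  -8.9   0.  -63.6  26.2]
shift [ 0.694 -0.012 -0.012] turn [ 0.002  0.003 -0.006] calls 1
[ 0.60415708 -0.23258286  0.04261537]
```

View pics/c3.png

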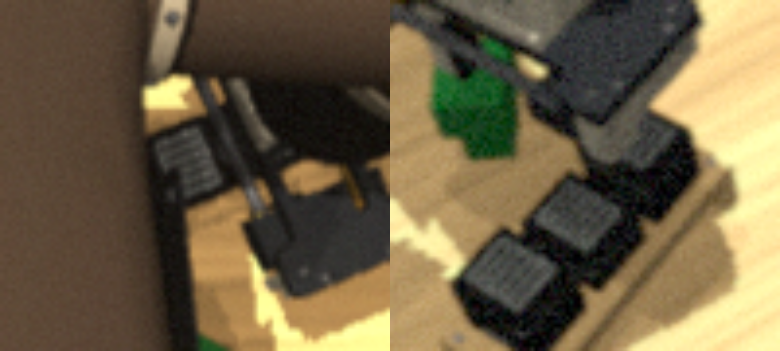

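Crop: the fingers hang above the rack, and the near one shows at (600,140) in the crop's right half. I'll check by projection whether that is only parallax.

```bash
python3 - <<'E'
from h import *
c=r.capture("scene");p,R0,_=cur()
def proj(q):
    T=np.linalg.inv(c["pose"]);x=T[:3,:3]@q+T[:3,3];return (c["mtx"]@x/x[2])[:2]
for n,q in(("finger inner tip",p+R0@[.019,-.044,0]),("outer",p+R0@[.019,-.065,0]),("pack top",np.array([.587,-.2236,.078]))):
    u=proj(q);print(n,q.round(3),u.round(1),((u-[95,190])*3.9+[390,0]).round())
W=pts(c);u,v=(155,226);print(W[v-3:v+4:2,u-6:u+7:3].round(3).reshape(-1,3))
E
```

```text
finger inner tip [ 0.627 -0.207  0.153] [152.  234.8] [612. 175.]
outer [ 0.647 -0.199  0.153] [159.9 239.3] [643. 192.]
pack top [ 0.587 -0.224  0.078] [142.8 244.2] [576. 211.]
[[ 0.688 -0.22   0.281]
 [ 0.679 -0.213  0.263]
 [ 0.641 -0.198  0.206]
 [ 0.565 -0.171  0.091]
 [ 0.57  -0.165  0.093]
 [ 0.682 -0.22   0.266]
 [ 0.679 -0.214  0.257]
 [ 0.64  -0.198  0.197]
 [ 0.571 -0.174  0.094]
 [ 0.574 -0.168  0.093]
 [ 0.682 -0.221  0.26 ]
 [ 0.644 -0.206  0.202]
 [ 0.642 -0.2    0.194]
 [ 0.573 -0.176  0.09 ]
 [ 0.58  -0.171  0.093]
 [ 0.681 -0.222  0.254]
 [ 0.645 -0.208  0.197]
 [ 0.575 -0.184  0.09 ]
 [ 0.58  -0.179  0.092]
 [ 0.584 -0.173  0.092]]
```

Call:
send_rows(plan=[[[0.17,-0.01,-0.01],[0,0.003,-0.006]],[[0.34,-0.01,-0.01],[0,0.003,-0.006]],[[0.5,-0.01,-0.01],[0,0.003,-0.006]],[[0.65,-0.01,-0.01],[0,0.003,-0.006]],[[0.69,-0.01,-0.01],[0,0.003,-0.006]]])

```text
time_s: 5.6
tcp_pos: [0.588, -0.2257, 0.0677]
eef_rot: [-141.5, 89.8, -28.4]
contact_force: [-0.2, 0.0, 0.7]
gripper_width: 0.0873
```

Call:
send_rows(plan=[[[0,0,0],[0,0,0]],[[0,0,0],[0,0,0]],[[0,0,0],[0,0,0]],[[0,0,0],[0,0,0]],[[0,0,0],[0,0,0]]], jaw=-1, force=12)

```text
time_s: 6.1
tcp_pos: [0.5884, -0.2258, 0.0684]
eef_rot: [-137.0, 89.7, -23.9]
contact_force: [0.0, 0.3, 0.7]
gripper_width: 0.0531
```

```bash
python3 - <<'E'
from h import *
info()
E
```

```text
t 6.1 p [ 0.5884 -0.2258  0.0684] jaw -156.88 down [ 0.0046 -0.002  -1.    ] F [0.  0.3 0.7] w 0.0531 q [ -3.2  23.  -15.5   0.1 -51.2  26.2]
```

Call:
send_rows(plan=[[[0,0,0],[0,0,0]],[[0,0,0],[0,0,0]],[[-0.05,0,0],[0,0,0]],[[-0.12,0,0],[0,0,0]],[[-0.2,0,0],[0,0,0]]], force=30)

```text
time_s: 6.6
tcp_pos: [0.5883, -0.2257, 0.0995]
eef_rot: [-138.5, 89.7, -25.3]
contact_force: [1.0, -0.7, 0.8]
gripper_width: 0.0132
```

Call:
send_rows(plan=[[[-0.12,0,0],[0,0,0]],[[-0.24,0,0],[0,0,0]],[[-0.36,0,0],[0,0,0]],[[-0.48,0,0],[0,0,0]],[[-0.6,0,0],[0,0,0]]])

```text
time_s: 7.1
tcp_pos: [0.5881, -0.2256, 0.1917]
eef_rot: [-134.4, 89.6, -21.3]
contact_force: [-0.3, -0.0, -0.5]
gripper_width: 0.0004
```

```bash
python3 - <<'E'
from h import *
info()
c=[r.capture("scene") for _ in range(6)]
p,R0,_=cur()
T=np.linalg.inv(c[0]["pose"]);x=T[:3,:3]@(p-[0,0,.04])+T[:3,3];u=(c[0]["mtx"]@x/x[2])[:2].astype(int);print(u)
im=np.mean([k["color"] for k in c],0)[u[1]-35:u[1]+35,u[0]-40:u[0]+40,::-1]
a=np.clip(im*1.6,0,255);b=np.clip(im*5,0,255)
cv2.imwrite("pics/c4.png",cv2.resize(np.hstack([a,b]).astype(np.uint8),None,fx=4.8,fy=4.8,interpolation=cv2.INTER_CUBIC))
s1=goto((.588,-.2258,.2),203.1)
E
```

```text
t 7.1 p [ 0.5881 -0.2256  0.1917] jaw -156.87 down [ 0.006  -0.0023 -1.    ] F [-0.3 -0.  -0.5] w 0.0004 q [ -3.2  16.8  -7.2   0.1 -65.7  26.3]
[135 227]
shift [-0.073 -0.002 -0.004] turn [ 0.    -0.004  0.004] calls 1
```

View pics/c4.png

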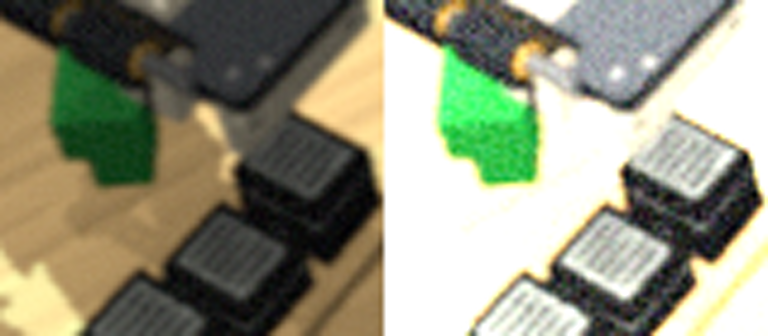

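The crop shows the pack still in its pocket and the jaws shut, so the grip slipped off. I'll check where it sits now, then grip again lower, harder and slower.

Call:
send_rows(plan=[[[-0.05,0,0],[0,0,0]],[[-0.1,0,0],[0,0,0]],[[-0.1,0,0],[0,0,0]],[[-0.1,0,0],[0,0,0]],[[-0.1,0,0],[0,0,0]]], jaw=1)

```text
time_s: 7.9
tcp_pos: [0.5873, -0.2253, 0.2039]
eef_rot: [-137.6, 89.8, -24.5]
contact_force: [-0.1, -0.7, -0.4]
gripper_width: 0.0346
```

Call:
send_rows(plan=[[[0,0,0],[0,0,0]],[[0,0,0],[0,0,0]],[[0,0,0],[0,0,0]],[[0,0,0],[0,0,0]],[[0,0,0],[0,0,0]]])

```text
time_s: 8.4
tcp_pos: [0.5873, -0.2253, 0.2039]
eef_rot: [-137.5, 89.8, -24.3]
contact_force: [0.6, -0.5, 0.3]
gripper_width: 0.0753
```

```bash
python3 - <<'E'
from h import *
info()
cs=[r.capture("scene") for _ in range(5)]
P=np.nanmedian([pts(x) for x in cs],0).reshape(-1,3)
a=np.radians(23.1);e=np.array([[np.cos(a),np.sin(a)],[-np.sin(a),np.cos(a)]])
q=(P[:,:2]-[.587,-.2236])@e.T
for y0 in(-54,0,54):
    m=(abs(q[:,1]*1000-y0)<23)&(abs(q[:,0])<.032)&(P[:,2]>.073)&(P[:,2]<.1)
    z=P[m,2]; t=np.percentile(z,80); k=m&(P[:,2]>t-.004)
    print(y0,m.sum(),"top",t.round(4),"x",np.percentile(q[k,0],[1,99]).round(4),"y",np.percentile(q[k,1],[1,99]).round(4))
goto((.5875,-.2245,.063),203.1)
E
```

```text
t 8.4 p [ 0.5873 -0.2253  0.2039] jaw -156.89 down [ 0.0036 -0.0016 -1.    ] F [ 0.6 -0.5  0.3] w 0.0753 q [ -3.2  16.3  -6.2   0.1 -67.3  26.3]
-54 518 top 0.0925 x [-0.0251  0.0265] y [-0.0767 -0.0339]
0 405 top 0.0785 x [-0.0253  0.0267] y [-0.0225  0.0203]
54 416 top 0.0925 x [-0.0239  0.0262] y [0.0313 0.074 ]
shift [ 0.939 -0.001  0.007] turn [ 0.    -0.004  0.003] calls 1
```

Call:
send_rows(plan=[[[0.2,0,0],[0,-0.004,0.003]],[[0.4,0,0],[0,-0.004,0.003]],[[0.6,0,0],[0,-0.004,0.003]],[[0.8,0,0],[0,-0.004,0.003]],[[0.93,0,0],[0,-0.004,0.003]]])

```text
time_s: 9.15
tcp_pos: [0.5867, -0.2253, 0.0621]
eef_rot: [45.2, 89.9, 158.3]
contact_force: [-0.2, -0.1, 0.3]
gripper_width: 0.088
```

Call:
send_rows(plan=[[[0,0,0],[0,0,0]],[[0.01,0,0],[0,0,0]],[[0.02,0,0],[0,0,0]],[[0.02,0,0],[0,0,0]],[[0.02,0,0],[0,0,0]]], jaw=0.4)

```text
time_s: 9.65
tcp_pos: [0.5873, -0.2254, 0.0602]
eef_rot: [6.3, 90.0, 119.4]
contact_force: [-0.1, 0.4, -0.5]
gripper_width: 0.0616
```

```bash
python3 - <<'E'
from h import *
info()
c=[r.capture("scene") for _ in range(4)]
p,R0,_=cur()
T=np.linalg.inv(c[0]["pose"])
def proj(q):
    x=T[:3,:3]@q+T[:3,3];return (c[0]["mtx"]@x/x[2])[:2]
u=proj(p).astype(int)
im=np.mean([k["color"] for k in c],0)[u[1]-40:u[1]+45,u[0]-50:u[0]+50,::-1]
im=cv2.resize(np.clip(im*2.5,0,255).astype(np.uint8),None,fx=6,fy=6,interpolation=cv2.INTER_CUBIC)
for l,cl in(([.019,-.031,0],(0,0,255)),([.019,.031,0],(0,0,255)),([0,0,0],(255,0,0))):
    q=(proj(p+R0@l)-u+[50,40])*6+3; cv2.circle(im,tuple(map(int,q)),4,cl,-1)
cv2.imwrite("pics/c5.png",im)
E
```

```text
t 9.65 p [ 0.5873 -0.2254  0.0602] jaw -156.9 down [-3.e-04  6.e-04 -1.e+00] F [-0.1  0.4 -0.5] w 0.0616 q [ -3.3  23.6 -15.8  -0.  -50.6  26.4]
```

View pics/c5.png

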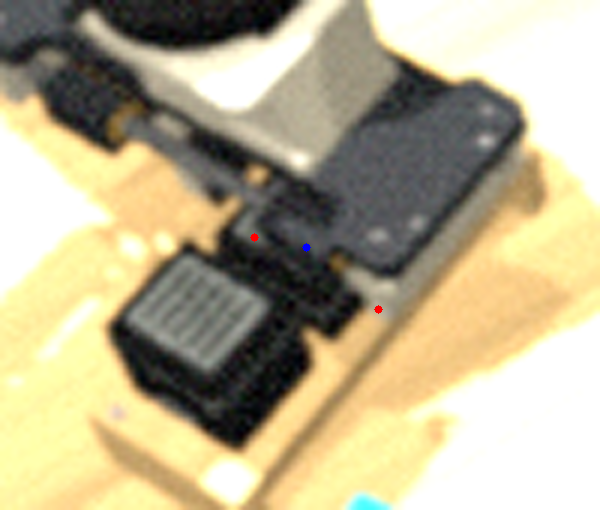

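The fingers straddle the middle pack (finger tip at crop (378,300), pack at (300,270)). The tips are almost on the board, so I raise 4 mm, then close and wait.

Call:
send_rows(plan=[[[-0.025,0,0],[0,0,0]],[[-0.025,0,0],[0,0,0]],[[-0.025,0,0],[0,0,0]],[[-0.025,0,0],[0,0,0]],[[-0.025,0,0],[0,0,0]]])

```text
time_s: 10.35
tcp_pos: [0.5869, -0.2253, 0.0633]
eef_rot: [38.8, 89.9, 151.9]
contact_force: [0.9, 0.5, 0.1]
gripper_width: 0.0612
```

Call:
send_rows(plan=[[[0,0,0],[0,0,0]],[[0,0,0],[0,0,0]],[[0,0,0],[0,0,0]],[[0,0,0],[0,0,0]],[[0,0,0],[0,0,0]]], jaw=-1, force=40)

```text
time_s: 10.85
tcp_pos: [0.5868, -0.2253, 0.0633]
eef_rot: [39.4, 89.9, 152.5]
contact_force: [0.1, 0.0, 0.0]
gripper_width: 0.0268
```

```bash
python3 - <<'E'
from h import *
info(); print(cur()[2]["moment"])
E
```

```text
t 10.85 p [ 0.5868 -0.2253  0.0633] jaw -156.91 down [-1.5e-03  8.0e-04 -1.0e+00] F [0.1 0.  0. ] w 0.0268 q [ -3.3  23.4 -15.6  -0.1 -51.1  26.4]
[ 0.03051756  0.09876516 -0.00826283]
```

```bash
python3 - <<'E'
from h import *
ims=[]
for n in("scene","top"):
    c=[r.capture(n) for _ in range(4)]
    p,R0,_=cur()
    T=np.linalg.inv(c[0]["pose"])
    def proj(q):
        x=T[:3,:3]@q+T[:3,3];return (c[0]["mtx"]@x/x[2])[:2]
    u=proj(p).astype(int)
    im=np.mean([k["color"] for k in c],0)[u[1]-40:u[1]+40,u[0]-40:u[0]+40,::-1]
    im=cv2.resize(np.clip(im*2.5,0,255).astype(np.uint8),None,fx=5,fy=5,interpolation=cv2.INTER_CUBIC)
    for l,cl in(([.019,-.0135,0],(0,0,255)),([.019,.0135,0],(0,0,255)),([0,0,0],(255,0,0))):
        q=(proj(p+R0@l)-u+[40,40])*5+3; cv2.circle(im,tuple(map(int,q)),3,cl,-1)
    ims.append(im)
    W=np.nanmedian([pts(k) for k in c],0)
    if n=="scene":
        for v in range(u[1]-15,u[1]+16,5): print(v,[tuple((W[v,k]*1000).round().astype(int)) for k in range(u[0]-15,u[0]+18,5)])
cv2.imwrite("pics/c6.png",np.hstack(ims)); info()
E
```

```text
232 [(np.int64(577), np.int64(-242), np.int64(133)), (np.int64(622), np.int64(-240), np.int64(186)), (np.int64(635), np.int64(-233), np.int64(196)), (np.int64(642), np.int64(-226), np.int64(198)), (np.int64(641), np.int64(-216), np.int64(189)), (np.int64(647), np.int64(-208), np.int64(190)), (np.int64(652), np.int64(-200), np.int64(188))]
237 [(np.int64(614), np.int64(-252), np.int64(168)), (np.int64(621), np.int64(-244), np.int64(170)), (np.int64(626), np.int64(-235), np.int64(168)), (np.int64(645), np.int64(-230), np.int64(188)), (np.int64(652), np.int64(-222), np.int64(189)), (np.int64(657), np.int64(-214), np.int64(189)), (np.int64(662), np.int64(-205), np.int64(188))]
242 [(np.int64(617), np.int64(-256), np.int64(157)), (np.int64(632), np.int64(-249), np.int64(170)), (np.int64(637), np.int64(-241), np.int64(169)), (np.int64(639), np.int64(-232), np.int64(163)), (np.int64(633), np.int64(-221), np.int64(145)), (np.int64(668), np.int64(-219), np.int64(189)), (np.int64(674), np.int64(-211), np.int64(189))]
247 [(np.int64(574), np.int64(-254), np.int64(77)), (np.int64(580), np.int64(
[... 716 characters left out ...]
int64(-249), np.int64(92)), (np.int64(616), np.int64(-238), np.int64(76)), (np.int64(618), np.int64(-228), np.int64(69)), (np.int64(678), np.int64(-231), np.int64(156)), (np.int64(681), np.int64(-222), np.int64(152))]
262 [(np.int64(619), np.int64(-272), np.int64(93)), (np.int64(625), np.int64(-263), np.int64(93)), (np.int64(629), np.int64(-254), np.int64(89)), (np.int64(609), np.int64(-241), np.int64(46)), (np.int64(621), np.int64(-233), np.int64(55)), (np.int64(620), np.int64(-222), np.int64(43)), (np.int64(622), np.int64(-211), np.int64(34))]
t 11.25 p [ 0.5869 -0.2253  0.0632] jaw -156.9 down [-1.5e-03  8.0e-04 -1.0e+00] F [-0.  -0.3  0.5] w 0.0006 q [ -3.3  23.4 -15.6  -0.1 -51.1  26.4]
```

View pics/c6.png

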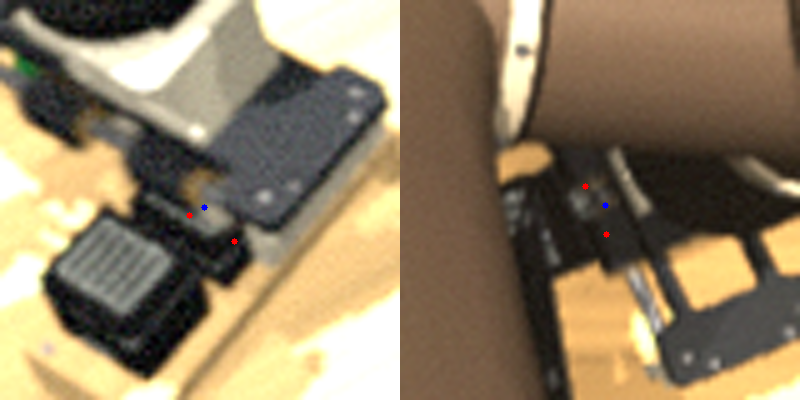

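The jaws shut on nothing. Scene depth shows the middle pack's top still at 77 mm under the fingers, and the gripper plate about 40 mm higher than the reported TCP implies. So the fingertips never got below the pack's top. I'll rise, open over bare bench and measure the fingertips with the camera.

Call:
send_rows(plan=[[[-0.2,0,0],[0,0,0]],[[-0.4,0,0],[0,0,0]],[[-0.6,0,0],[0,0,0]],[[-0.7,0,0],[0,0,0]],[[-0.7,0,0],[0,0,0]]], jaw=1)

```text
time_s: 11.75
tcp_pos: [0.5885, -0.2257, 0.1713]
eef_rot: [-115.3, 89.8, -2.2]
contact_force: [0.1, -0.3, 0.4]
gripper_width: 0.0355
```

```bash
python3 - <<'E'
from h import *
info(); goto((.50,-.10,.15),203.1)
E
```

```text
t 11.75 p [ 0.5885 -0.2257  0.1713] jaw -156.88 down [ 3.5e-03 -1.0e-04 -1.0e+00] F [ 0.1 -0.3  0.4] w 0.0355 q [ -3.3  17.7  -8.5  -0.  -63.6  26.4]
shift [0.14  0.214 1.003] turn [ 0.    -0.002  0.004] calls 2
```

Call:
send_rows(plan=[[[0.03,0.05,0.25],[0,0,0]],[[0.06,0.1,0.5],[0,0,0]],[[0.1,0.16,0.75],[0,0,0]],[[0.14,0.21,1.0],[0,0,0]],[[0.14,0.21,1.0],[0,0,0]]])

```text
time_s: 12.25
tcp_pos: [0.4974, -0.0979, 0.1488]
eef_rot: [-80.0, 89.9, 33.3]
contact_force: [0.9, -1.4, 0.7]
gripper_width: 0.0754
```

```bash
python3 - <<'E'
from h import *
info(); p,R0,_=cur()
out=[]
for n in("scene","top"):
    cs=[r.capture(n) for _ in range(5)]
    W=np.nanmedian([pts(k) for k in cs],0);P=W.reshape(-1,3)
    q=(P-p)@R0*1000  # tool frame: x ahead, y jaw, z
    m=(abs(q[:,1])<110)&(abs(q[:,2])<60)&(P[:,2]>.03)&(q[:,0]>-140)
    q=q[m];print(n,m.sum())
    for lo in range(-140,40,10):
        k=q[(q[:,0]>=lo)&(q[:,0]<lo+10)]
        if len(k): print(lo,len(k),"jaw",np.percentile(k[:,1],[2,25,50,75,98]).round(),"z",np.percentile(k[:,2],[2,50,98]).round())
    T=np.linalg.inv(cs[0]["pose"]);x=T[:3,:3]@p+T[:3,3];u=(cs[0]["mtx"]@x/x[2])[:2].astype(int)
    im=np.mean([k["color"] for k in cs],0)[u[1]-60:u[1]+40,u[0]-50:u[0]+50,::-1]
    im=cv2.resize(np.clip(im*2,0,255).astype(np.uint8),(400,400),interpolation=cv2.INTER_CUBIC); cv2.circle(im,(202,242),3,(0,0,255),-1);out.append(im)
cv2.imwrite("pics/c7.png",np.hstack(out))
E
```

```text
t 12.25 p [ 0.4974 -0.0979  0.1488] jaw -156.78 down [ 1.1e-03  7.0e-04 -1.0e+00] F [ 0.9 -1.4  0.7] w 0.0754 q [ 11.1   7.5 -25.2  -0.  -57.2  12.2]
scene 2409
-140 147 jaw [-52. -51. -38. -18.  12.] z [-30. -27.  15.]
-130 1080 jaw [-98. -83. -59.  65.  92.] z [-43. -16.  30.]
-120 195 jaw [-98. -96. -26.  55.  90.] z [-43. -29.  27.]
-110 396 jaw [-96. -53.  40.  58.  80.] z [-43. -34.   6.]
-100 225 jaw [-91. -89. -41.  42.  80.] z [-43. -36.  28.]
-90 80 jaw [-91. -90. -89.  43.  83.] z [-43. -19.  32.]
-80 9 jaw [42. 43. 43. 44. 45.] z [-13.  -8.  -3.]
-70 24 jaw [38. 41. 43. 46. 55.] z [-16.  -4.   4.]
-60 30 jaw [38. 40. 44. 49. 59.] z [-16. -14.   5.]
-50 34 jaw [-55. -21.  40.  46.  57.] z [-16. -13.  -2.]
-40 60 jaw [-60. -52.  40.  44.  53.] z [-15. -13.   4.]
-30 55 jaw [-60. -58. -43.  40.  52.] z [-15.  -9.   7.]
-20 8 jaw [39. 40. 41. 42. 50.] z [-13.  -8.   6.]
top 1129
-130 788 jaw [-97.  53.  73.  84.  93.] z [-40.  -5.  35.]
-120 30 jaw [39. 53. 61. 67. 90.] z [-28.  23.  37.]
-110 265 jaw [38. 50. 55. 61. 71.] z [-38.   5.  36.]
-100 22 jaw [36. 43. 54. 68. 81.] z [-6. 36. 36.]
-90 5 jaw [45. 46. 62. 80. 84.] z [ 1. 36. 37.]
-80 1 jaw [45. 45. 45. 45. 45.] z [-10. -10. -10.]
-70 13 jaw [42. 43. 43. 45. 45.] z [-11.  -3.   3.]
-60 1 jaw [42. 42. 42. 42. 42.] z [-3. -3. -3.]
-50 1 jaw [42. 42. 42. 42. 42.] z [-11. -11. -11.]
-40 1 jaw [45. 45. 45. 45. 45.] z [9. 9. 9.]
-30 1 jaw [42. 42. 42. 42. 42.] z [-8. -8. -8.]
10 1 jaw [105. 105. 105. 105. 105.] z [-37. -37. -37.]
```

View pics/c7.png

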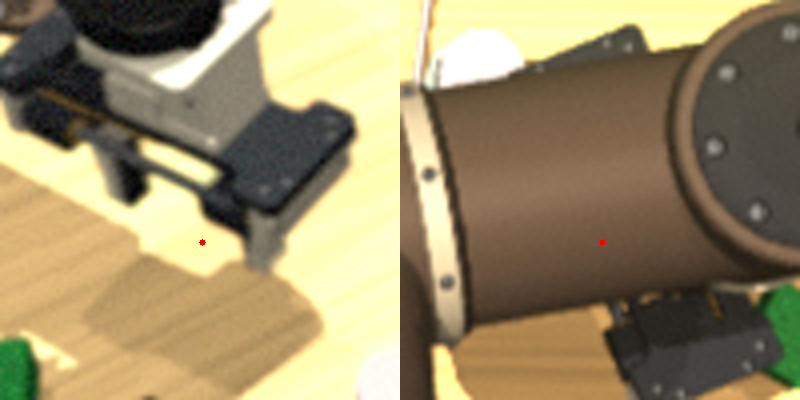

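c7 shows the gripper over bare bench: the fingertips end about 18 mm behind the reported TCP (red dot at (202,242)), where they should be 19 mm ahead of it. The true grasp point is therefore about 38 mm higher than reported. Sideways the gripper agrees within about 3 mm. I'll work with that offset.

```bash
python3 - <<'E'
from h import *
s=goto((.585,-.2225,.15),203.1); goto((.585,-.2225,.031),203.1,s)
E
```

```text
shift [ 0.    -0.198 -0.967] turn [-0.001 -0.002  0.003] calls 1
shift [0.793 0.    0.   ] turn [0. 0. 0.] calls 1
```

Call:
send_rows(plan=[[[0,-0.05,-0.25],[0,0,0]],[[0,-0.1,-0.5],[0,0,0]],[[0,-0.15,-0.75],[0,0,0]],[[0,-0.2,-0.97],[0,0,0]],[[0,-0.2,-0.97],[0,0,0]]])

```text
time_s: 13.25
tcp_pos: [0.5871, -0.2261, 0.1488]
eef_rot: [-137.6, 89.9, -24.7]
contact_force: [-0.9, 0.3, -1.1]
gripper_width: 0.0876
```

Call:
send_rows(plan=[[[0,0,0],[0,0,0]],[[0.1,0,0],[0,0,0]],[[0.2,0,0],[0,0,0]],[[0.3,0,0],[0,0,0]],[[0.4,0,0],[0,0,0]]])

```text
time_s: 13.75
tcp_pos: [0.5869, -0.2256, 0.0885]
eef_rot: [-133.1, 89.9, -20.2]
contact_force: [-0.0, 0.0, -0.4]
gripper_width: 0.0879
```

```bash
python3 - <<'E'
from h import *
info();goto((.585,-.2225,.031),203.1)
E
```

```text
t 13.75 p [ 0.5869 -0.2256  0.0885] jaw -157.08 down [ 2.4e-03 -9.0e-04 -1.0e+00] F [-0.   0.  -0.4] w 0.0879 q [ -3.2  21.8 -14.4   0.1 -53.7  26.1]
shift [0.384 0.004 0.024] turn [-0.004 -0.002  0.002] calls 1
```

Now down to reported z 0.031, then close gently and watch for a stop at 54 mm.

Call:
send_rows(plan=[[[0.08,0,0.02],[0,0,0]],[[0.16,0,0.02],[0,0,0]],[[0.24,0,0.02],[0,0,0]],[[0.32,0,0.02],[0,0,0]],[[0.385,0,0.02],[0,0,0]]])

```text
time_s: 14.25
tcp_pos: [0.5857, -0.2228, 0.0297]
eef_rot: [-134.5, 89.9, -21.6]
contact_force: [-0.0, -0.1, 0.6]
gripper_width: 0.0876
```

Call:
send_rows(plan=[[[0,0,0],[0,0,0]],[[0,0,0],[0,0,0]],[[0,0,0],[0,0,0]],[[0,0,0],[0,0,0]],[[0,0,0],[0,0,0]]], jaw=-1, force=15)

```text
time_s: 14.75
tcp_pos: [0.5861, -0.2228, 0.0303]
eef_rot: [-128.6, 89.8, -15.6]
contact_force: [-0.4, 0.5, 1.0]
gripper_width: 0.0538
```

Call:
send_rows(plan=[[[0,0,0],[0,0,0]],[[0,0,0],[0,0,0]],[[0,0,0],[0,0,0]],[[0,0,0],[0,0,0]],[[0,0,0],[0,0,0]]], force=30)

```text
time_s: 15.25
tcp_pos: [0.5859, -0.2228, 0.0303]
eef_rot: [-129.5, 89.8, -16.5]
contact_force: [-0.8, 0.8, -0.9]
gripper_width: 0.0539
```

```bash
python3 - <<'E'
from h import *
info()
E
```

```text
t 15.25 p [ 0.5859 -0.2228  0.0303] jaw -157.08 down [ 2.8e-03 -8.0e-04 -1.0e+00] F [-0.8  0.8 -0.9] w 0.0539 q [ -3.   25.3 -17.8   0.1 -46.7  25.9]
```

Call:
send_rows(plan=[[[-0.02,0,0],[0,0,0]],[[-0.06,0,0],[0,0,0]],[[-0.12,0,0],[0,0,0]],[[-0.2,0,0],[0,0,0]],[[-0.28,0,0],[0,0,0]]])

```text
time_s: 15.75
tcp_pos: [0.586, -0.2228, 0.0737]
eef_rot: [-128.2, 89.8, -15.2]
contact_force: [0.5, -1.4, -1.8]
gripper_width: 0.054
```

Call:
send_rows(plan=[[[-0.1,0,0],[0,0,0]],[[-0.2,0,0],[0,0,0]],[[-0.3,0,0],[0,0,0]],[[-0.4,0,0],[0,0,0]],[[-0.5,0,0],[0,0,0]]])

```text
time_s: 16.25
tcp_pos: [0.5859, -0.2227, 0.1505]
eef_rot: [-125.8, 89.7, -12.8]
contact_force: [0.7, -0.2, -2.6]
gripper_width: 0.0539
```

```bash
python3 - <<'E'
from h import *
info()
c=[r.capture("scene") for _ in range(8)]
p,R0,_=cur();ctr=p+[0,0,.0117]
T=np.linalg.inv(c[0]["pose"])
def proj(q):
    x=T[:3,:3]@q+T[:3,3];return (c[0]["mtx"]@x/x[2])[:2]
u=proj(ctr).astype(int);print(u)
im=np.mean([k["color"] for k in c],0)[u[1]-30:u[1]+40,u[0]-40:u[0]+40,::-1]
a=np.clip(im*1.8,0,255);b=np.clip((im-8)*6,0,255)
cv2.imwrite("pics/c8.png",cv2.resize(np.hstack([a,b]).astype(np.uint8),None,fx=5,fy=5,interpolation=cv2.INTER_CUBIC))
# depth of stem +23deg face
W=np.nanmedian([pts(k) for k in c],0);a=np.radians(23.1);e=np.array([[np.cos(a),np.sin(a)],[-np.sin(a),np.cos(a)]])
P=W.reshape(-1,3);q=np.c_[(P[:,:2]-ctr[:2])@e.T,P[:,2]-ctr[2]]*1000
m=(abs(q[:,0])<32)&(abs(q[:,1])<28)&(q[:,2]<-3)&(q[:,2]>-38);print(m.sum())
k=q[m]; k=k[np.argsort(k[:,1])]; k=k[k[:,0]>5]
for lo in range(-24,24,3):
    s=k[(k[:,1]>=lo)&(k[:,1]<lo+3)]
    if len(s): print(lo,len(s),np.percentile(s[:,0],[10,50,90]).round(1),np.percentile(s[:,2],[10,90]).round(0))
E
```

```text
t 16.25 p [ 0.5859 -0.2227  0.1505] jaw -157.07 down [ 0.0045 -0.001  -1.    ] F [ 0.7 -0.2 -2.6] w 0.0539 q [ -3.   18.3 -10.6   0.1 -60.8  25.9]
[135 223]
86
-24 1 [5.9 5.9 5.9] [-4. -4.]
-21 9 [ 9.4 13.6 18.3] [-28. -14.]
-18 18 [ 7.7 16.9 19.7] [-33. -17.]
-15 10 [18.7 19.4 19.9] [-35. -15.]
-12 5 [19.2 19.8 19.9] [-30. -14.]
-6 1 [12.1 12.1 12.1] [-27. -27.]
-3 4 [ 9.4 10.8 11.1] [-36. -27.]
0 5 [ 9.7 11.  13.2] [-35. -27.]
3 3 [10.8 14.9 16. ] [-37. -32.]
```

View pics/c8.png

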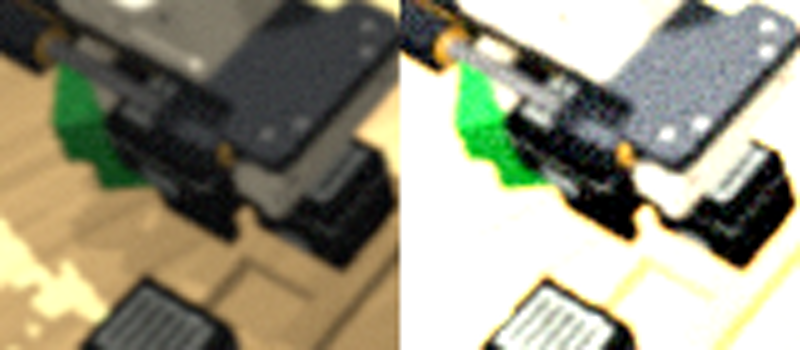

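The pack is held and hangs straight. The depth of the stem's face towards the camera drops from 19.5 mm to about 11 mm in its middle, so the groove faces yaw +23° and must end at +79°, towards the rib. Next I carry it to clear bench at (0.47, 0.06).

```bash
python3 - <<'E'
from h import *
p,_,_=cur()
st=None
for f in (.35,.7,1):
    st=goto((p[0]+f*(.47-p[0]),p[1]+f*(.06-p[1]),.151),203.0+f*55.8,st)
E
```

```text
shift [-0.022 -0.009  0.712] turn [-0.436 -0.002  0.002] calls 1
shift [ 0.    -0.248  0.668] turn [-0.434  0.     0.   ] calls 1
shift [ 0.    -0.391  0.468] turn [-0.372  0.     0.   ] calls 1
```

Call:
send_rows(plan=[[[0,0,0.12],[-0.08,0,0]],[[0,0,0.27],[-0.16,0,0]],[[-0.01,0,0.42],[-0.25,0,0]],[[-0.02,0,0.57],[-0.34,0,0]],[[-0.02,-0.01,0.71],[-0.43,0,0]]])

```text
time_s: 17.15
tcp_pos: [0.5444, -0.1232, 0.1502]
eef_rot: [-166.4, 89.9, -34.0]
contact_force: [0.4, 0.2, -2.7]
gripper_width: 0.0536
```

```bash
python3 - <<'E'
from h import *
info()
p,_,_=cur()
st=None
for f in (.5,1):
    st=goto((p[0]+f*(.47-p[0]),p[1]+f*(.06-p[1]),.15),239+(f-.5)*2*19.8,st)
E
```

```text
t 17.15 p [ 0.5444 -0.1232  0.1502] jaw -137.57 down [ 1.1e-03 -7.0e-04 -1.0e+00] F [ 0.4  0.2 -2.7] w 0.0536 q [  7.4  12.3 -19.1   0.1 -58.6  35. ]
shift [ 0.001 -0.229  0.618] turn [-0.368 -0.002  0.   ] calls 1
shift [ 0.    -0.396  0.527] turn [-0.44  0.    0.  ] calls 1
```

Call:
send_rows(plan=[[[0,-0.06,0.15],[-0.1,0,0]],[[0,-0.12,0.3],[-0.2,0,0]],[[0,-0.18,0.45],[-0.3,0,0]],[[0,-0.23,0.6],[-0.38,0,0]],[[0,-0.23,0.62],[-0.38,0,0]]])

```text
time_s: 17.65
tcp_pos: [0.5061, -0.0297, 0.1498]
eef_rot: [155.2, 90.0, -55.0]
contact_force: [-0.1, -0.1, -2.0]
gripper_width: 0.0542
```

Call:
send_rows(plan=[[[0,-0.1,0.13],[-0.12,0,0]],[[0,-0.2,0.26],[-0.24,0,0]],[[0,-0.3,0.4],[-0.36,0,0]],[[0,-0.4,0.53],[-0.44,0,0]],[[0,-0.4,0.53],[-0.44,0,0]]])

```text
time_s: 18.15
tcp_pos: [0.4671, 0.0637, 0.1496]
eef_rot: [152.0, 90.0, -38.3]
contact_force: [0.0, -0.7, -3.2]
gripper_width: 0.0539
```

```bash
python3 - <<'E'
from h import *
info()
p,_,_=cur()
s=goto((p[0],p[1],.045),258.8);goto((p[0],p[1],.0243),258.8,s)
E
```

```text
t 18.15 p [0.4671 0.0637 0.1496] jaw -100.27 down [ 3.e-04 -3.e-04 -1.e+00] F [ 0.  -0.7 -3.2] w 0.0539 q [ 31.8   4.1 -29.2   0.  -56.8  47.9]
shift [ 0.697 -0.     0.   ] turn [ 0.021 -0.001 -0.   ] calls 1
shift [0.138 0.    0.   ] turn [0. 0. 0.] calls 1
```

Call:
send_rows(plan=[[[0.17,0,0],[0.02,0,0]],[[0.34,0,0],[0.02,0,0]],[[0.51,0,0],[0.02,0,0]],[[0.64,0,0],[0.02,0,0]],[[0.7,0,0],[0.02,0,0]]])

```text
time_s: 18.65
tcp_pos: [0.4662, 0.0625, 0.0427]
eef_rot: [49.6, 89.8, -141.7]
contact_force: [-0.9, -0.4, -2.5]
gripper_width: 0.0538
```

Call:
send_rows(plan=[[[0.03,0,0],[0,0,0]],[[0.06,0,0],[0,0,0]],[[0.09,0,0],[0,0,0]],[[0.11,0,0],[0,0,0]],[[0.125,0,0],[0,0,0]]])

```text
time_s: 19.15
tcp_pos: [0.4664, 0.0626, 0.0242]
eef_rot: [53.2, 89.9, -138.0]
contact_force: [-7.1, 0.8, 25.0]
gripper_width: 0.0535
```

Call:
send_rows(plan=[[[0.003,0,0],[0,0,0]],[[0.006,0,0],[0,0,0]],[[0.009,0,0],[0,0,0]],[[0.012,0,0],[0,0,0]],[[0.012,0,0],[0,0,0]]])

```text
time_s: 19.65
tcp_pos: [0.4666, 0.0626, 0.0242]
eef_rot: [72.3, 89.9, -118.9]
contact_force: [-8.2, -0.6, 19.5]
gripper_width: 0.0538
```

```bash
python3 - <<'E'
from h import *
info()
E
```

```text
t 19.65 p [0.4666 0.0626 0.0242] jaw -101.21 down [-0.001  -0.0017 -1.    ] F [-8.2 -0.6 19.5] w 0.0538 q [ 31.7  13.7 -38.    0.1 -38.4  47. ]
```

Call:
send_rows(plan=[[[-0.01,0,0],[0,0,0]],[[-0.01,0,0],[0,0,0]],[[-0.01,0,0],[0,0,0]],[[-0.01,0,0],[0,0,0]],[[-0.01,0,0],[0,0,0]]], jaw=1)

```text
time_s: 20.15
tcp_pos: [0.4666, 0.0626, 0.0256]
eef_rot: [70.0, 89.9, -121.2]
contact_force: [-0.5, 0.3, 0.8]
gripper_width: 0.0856
```

Call:
send_rows(plan=[[[-0.15,0,0],[0,0,0]],[[-0.3,0,0],[0,0,0]],[[-0.45,0,0],[0,0,0]],[[-0.6,0,0],[0,0,0]],[[-0.6,0,0],[0,0,0]]])

```text
time_s: 20.65
tcp_pos: [0.4686, 0.0635, 0.1183]
eef_rot: [-166.1, 89.8, 2.7]
contact_force: [0.1, 0.3, -0.5]
gripper_width: 0.0876
```

Call:
send_rows(plan=[[[0,0,0],[0.17,0,0]],[[0,0,0],[0.34,0,0]],[[0,0,0],[0.51,0,0]],[[0,0,0],[0.68,0,0]],[[0,0,0],[0.85,0,0]]])

```text
time_s: 21.15
tcp_pos: [0.4682, 0.0634, 0.1175]
eef_rot: [-136.5, 89.9, -6.2]
contact_force: [0.3, 0.4, 0.1]
gripper_width: 0.0875
```

Call:
send_rows(plan=[[[0,0,0],[0.17,0,0]],[[0,0,0],[0.34,0,0]],[[0,0,0],[0.51,0,0]],[[0,0,0],[0.68,0,0]],[[0,0,0],[0.85,0,0]]])

```text
time_s: 21.65
tcp_pos: [0.4678, 0.0632, 0.1167]
eef_rot: [-117.4, 89.9, -25.7]
contact_force: [-0.3, -0.0, 0.6]
gripper_width: 0.0877
```

```bash
python3 - <<'E'
from h import *
info()
cs=[r.capture("scene") for _ in range(5)]
W=np.nanmedian([pts(k) for k in cs],0);P=W.reshape(-1,3)
m=(abs(P[:,0]-.467)<.06)&(abs(P[:,1]-.0626)<.06)&(P[:,2]>.066)&(P[:,2]<.078)
print(m.sum(),P[m].mean(0),cv2.minAreaRect(P[m][:,:2].astype(np.float32)*1000))
s=goto((.4666,.0626,.11),168.8);goto((.4666,.0626,.0243),168.8,s)
E
```

```text
t 21.65 p [0.4678 0.0632 0.1167] jaw -178.33 down [ 1.4e-03 -7.0e-04 -1.0e+00] F [-0.3 -0.   0.6] w 0.0877 q [ 31.7   6.2 -31.7   0.1 -52.  -30.1]
269 [0.47067476 0.05872465 0.0715436 ] ((468.6788635253906, 60.075889587402344), (53.259552001953125, 46.62944793701172), 79.90201568603516)
shift [ 0.048  0.01  -0.004] turn [ 0.298 -0.     0.003] calls 1
shift [0.571 0.    0.   ] turn [0. 0. 0.] calls 1
```

Call:
send_rows(plan=[[[0,0.01,0],[0.15,0,0]],[[0,0.01,0],[0.3,0,0]],[[0.05,0.01,0],[0.3,0,0]],[[0.2,0.01,0],[0.3,0,0]],[[0.35,0.01,0],[0.3,0,0]]])

```text
time_s: 22.4
tcp_pos: [0.4669, 0.0634, 0.0639]
eef_rot: [-73.4, 89.8, 5.6]
contact_force: [0.1, 0.3, -0.2]
gripper_width: 0.0878
```

```bash
python3 - <<'E'
from h import *
info();goto((.4666,.0626,.0243),168.8)
E
```

```text
t 22.4 p [0.4669 0.0634 0.0639] jaw 169.03 down [ 3.1e-03  3.0e-04 -1.0e+00] F [ 0.1  0.3 -0.2] w 0.0878 q [ 31.8  10.1 -35.7   0.1 -44.1 -42.9]
shift [ 0.264  0.001 -0.006] turn [0.005 0.001 0.004] calls 1
```

Call:
send_rows(plan=[[[0.07,0,-0.005],[0,0,0.004]],[[0.14,0,-0.005],[0,0,0.004]],[[0.2,0,-0.005],[0,0,0.004]],[[0.25,0,-0.005],[0,0,0.004]],[[0.26,0,-0.005],[0,0,0.004]]])

```text
time_s: 22.9
tcp_pos: [0.4666, 0.0626, 0.0243]
eef_rot: [65.4, 90.0, 144.4]
contact_force: [-0.7, -0.6, -1.0]
gripper_width: 0.0878
```

Call:
send_rows(plan=[[[0,0,0],[0,0,0]],[[0,0,0],[0,0,0]],[[0,0,0],[0,0,0]],[[0,0,0],[0,0,0]],[[0,0,0],[0,0,0]]], jaw=-1, force=15)

```text
time_s: 23.4
tcp_pos: [0.4668, 0.0626, 0.0245]
eef_rot: [24.8, 90.0, 103.8]
contact_force: [0.4, 0.1, -0.2]
gripper_width: 0.0532
```

Call:
send_rows(plan=[[[0,0,0],[0,0,0]],[[0,0,0],[0,0,0]],[[0,0,0],[0,0,0]],[[0,0,0],[0,0,0]],[[0,0,0],[0,0,0]]], force=30)

```text
time_s: 23.9
tcp_pos: [0.4669, 0.0627, 0.0247]
eef_rot: [4.5, 89.9, 83.6]
contact_force: [-0.4, -0.4, 2.1]
gripper_width: 0.0459
```

```bash
python3 - <<'E'
from h import *
info()
E
```

```text
t 23.9 p [0.4669 0.0627 0.0247] jaw 169.07 down [ 1.e-04  9.e-04 -1.e+00] F [-0.4 -0.4  2.1] w 0.0459 q [ 31.6  13.7 -37.9  -0.1 -38.4 -42.5]
```

Held by the sides (45.9 mm). I lift it and refine the bay's position.

Call:
send_rows(plan=[[[-0.08,0,0],[0,0,0]],[[-0.25,0,0],[0,0,0]],[[-0.45,0,0],[0,0,0]],[[-0.7,0,0],[0,0,0]],[[-0.92,0,0],[0,0,0]]])

```text
time_s: 24.4
tcp_pos: [0.4662, 0.0623, 0.1637]
eef_rot: [68.8, 89.9, 147.8]
contact_force: [1.0, 0.3, -3.6]
gripper_width: 0.0456
```

```bash
python3 - <<'E'
from h import *
info()
a=np.radians(-11.2);e=np.array([[np.cos(a),np.sin(a)],[-np.sin(a),np.cos(a)]])
for n in("top","scene"):
    cs=[r.capture(n) for _ in range(5)]
    W=np.nanmedian([pts(k) for k in cs],0)
    v,u=np.mgrid[:384,:512]; G=ray(cs[0],np.c_[u.ravel(),v.ravel()],.055)
    q=(G[:,:2]-[.5175,.2795])@e.T*1000
    z=W[...,2].ravel(); P=W.reshape(-1,3)
    near=(abs(q[:,0])<30)&(abs(q[:,1])<34)
    h=near&(z<.0515)&(z>.0)
    print(n,"hole (station axes, about .5175,.2795) x",np.percentile(q[h,0],[2,98]).round(1),"y",np.percentile(q[h,1],[2,98]).round(1),h.sum())
    Q=(P[:,:2]-[.5175,.2795])@e.T*1000
    d=(abs(z-.055)<.003)&(abs(Q[:,1])<34)&(abs(Q[:,0])<75); print("deck x",np.percentile(Q[d,0],[1,99]).round(1),"y",np.percentile(Q[d,1],[1,99]).round(1))
    t=(abs(z-.108)<.004)&(abs(Q[:,1])<60)&(abs(Q[:,0])<95); print("panels x",np.percentile(Q[t,0],[.5,99.5]).round(1),"y",np.percentile(Q[t,1],[.5,99.5]).round(1))
s=goto((.5155,.281,.161),168.8)
E
```

```text
t 24.4 p [0.4662 0.0623 0.1637] jaw 169.06 down [-1.e-03  6.e-04 -1.e+00] F [ 1.   0.3 -3.6] w 0.0456 q [ 31.6   3.2 -28.   -0.1 -58.8 -42.5]
top hole (station axes, about .5175,.2795) x [-17.5  17. ] y [-20.3  20.9] 240
deck x [-58.6  58.7] y [-25.3  33.5]
panels x [-83.4  83.8] y [-46.2  47.9]
scene hole (station axes, about .5175,.2795) x [-13.5  19.5] y [-6.7 18.3] 76
deck x [-59.2  61.3] y [-13.5  33.8]
panels x [-83.3  85.1] y [-48.9  45.2]
shift [ 0.003 -0.045  1.494] turn [ 0.006 -0.001 -0.002] calls 2
```

Call:
send_rows(plan=[[[0,0,0.12],[0,0,0]],[[0,0,0.3],[0,0,0]],[[0,-0.01,0.48],[0,0,0]],[[0,-0.02,0.64],[0,0,0]],[[0,-0.02,0.75],[0,0,0]]])

```text
time_s: 25.4
tcp_pos: [0.4908, 0.1735, 0.1608]
eef_rot: [119.7, 89.8, -161.2]
contact_force: [-0.4, -0.2, -1.9]
gripper_width: 0.0456
```

Call:
send_rows(plan=[[[0,0,0.2],[0,0,0]],[[0,0,0.4],[0,0,0]],[[0,-0.01,0.6],[0,0,0]],[[0,-0.02,0.74],[0,0,0]],[[0,-0.02,0.74],[0,0,0]]])

```text
time_s: 25.9
tcp_pos: [0.5152, 0.284, 0.1596]
eef_rot: [128.4, 89.8, -152.4]
contact_force: [-0.1, -0.5, -2.3]
gripper_width: 0.046
```

```bash
python3 - <<'E'
from h import *
info();p,R0,_=cur()
a=np.radians(-11.2);e=np.array([[np.cos(a),np.sin(a)],[-np.sin(a),np.cos(a)]])
for n in("top","scene"):
    cs=[r.capture(n) for _ in range(5)]
    W=np.nanmedian([pts(k) for k in cs],0);P=W.reshape(-1,3);z=P[:,2]
    Q=(P[:,:2]-p[:2])@e.T*1000
    t=(abs(z-.108)<.004)&(abs(Q[:,1])<60)&(abs(Q[:,0])<95)
    if t.sum()>50: print(n,"panels rel TCP x",np.percentile(Q[t,0],[.5,99.5]).round(1),"y",np.percentile(Q[t,1],[.5,99.5]).round(1))
    c=p[2]+.0113
    h=(z>c-.032)&(z<c+.034)&(abs(Q[:,1])<35)&(abs(Q[:,0])<35)
    if h.sum()>20:
        print(n,"pack rel TCP",h.sum())
        for lo,hi,nm in((-.032,-.003,"stem"),(.004,.033,"head")):
            k=h&(z>c+lo)&(z<c+hi)
            if k.sum()>5: print(nm,k.sum(),"x",np.percentile(Q[k,0],[2,50,98]).round(1),"y",np.percentile(Q[k,1],[2,50,98]).round(1))
goto((.5155,.281,.161),168.8)
E
```

```text
t 25.9 p [0.5152 0.284  0.1596] jaw 169.19 down [-0.0032 -0.0017 -1.    ] F [-0.1 -0.5 -2.3] w 0.046 q [ 47.8  14.7 -14.4  -0.1 -61.1 -58.6]
top panels rel TCP x [-81.4  86.7] y [-50.3  42.3]
top pack rel TCP 56
head 48 x [-22.4  -1.9  20. ] y [-29.2 -28.6 -27.5]
scene panels rel TCP x [-78.   89.1] y [-52.8  41.2]
scene pack rel TCP 276
stem 117 x [-12.3  14.9  16.8] y [-24.4 -15.3  12.4]
head 154 x [-30.8  18.3  32.1] y [-32.1 -30.7 -13.3]
shift [-0.001 -0.005 -0.002] turn [ 0.006 -0.001 -0.003] calls 1
```

```bash
cat > m.py <<'E'
from h import *
info();p,R0,_=cur()
a=np.radians(-11.2);e=np.array([[np.cos(a),np.sin(a)],[-np.sin(a),np.cos(a)]])
for n in("top","scene"):
    cs=[r.capture(n) for _ in range(6)]
    W=np.nanmedian([pts(k) for k in cs],0);P=W.reshape(-1,3);z=P[:,2]
    Q=(P[:,:2]-p[:2])@e.T*1000
    for s in(-1,1):
        t=(abs(z-.108)<.004)&(abs(s*Q[:,1]-41)<14)&(abs(Q[:,0])<95)
        if t.sum()>20: print(n,"panel",s,t.sum(),"x",np.percentile(Q[t,0],[.5,99.5]).round(1),"y",np.percentile(Q[t,1],[2,98]).round(1))
    c=p[2]+.0113
    for lo,hi,nm in((-.03,-.008,"stem"),(.006,.03,"head"),(.033,.039,"top")):
        k=(abs(Q[:,1])<35)&(abs(Q[:,0])<35)&(z>c+lo)&(z<c+hi)
        if k.sum()>5:
            print(n,nm,k.sum(),"x",np.percentile(Q[k,0],[2,50,98]).round(1),"y",np.percentile(Q[k,1],[2,50,98]).round(1))
            f=k&(abs(Q[:,0])<13); 
            if f.sum()>3: print("   y of -y face:",np.median(Q[f,1]).round(1),f.sum())
            f=k&(Q[:,0]>10)&(abs(Q[:,1])<12)
            if f.sum()>3: print("   x of +x face:",np.median(Q[f,0]).round(1),f.sum())
info()
E
python3 m.py
```

```text
t 26.4 p [0.5148 0.2815 0.1608] jaw 169.07 down [-2.5e-03 -7.0e-04 -1.0e+00] F [ 0.1  0.7 -2.7] w 0.046 q [ 47.7  14.5 -14.5  -0.1 -61.1 -58.6]
top panel -1 362 x [-81.5  86.6] y [-47.5 -35.6]
top panel 1 23 x [-65.4 -55.7] y [34.8 46. ]
top head 34 x [-21.8  -2.1  18.2] y [-26.5 -26.2 -25.6]
   y of -y face: -26.2 20
top top 51 x [-21.3  -3.1  20.3] y [-26.2 -23.8 -12.3]
   y of -y face: -24.0 29
scene panel -1 220 x [-78.2  88.6] y [-50.  -38.4]
scene panel 1 141 x [-18.4  88.7] y [31.8 43.6]
scene stem 95 x [-10.8  15.   16.5] y [-20.9 -12.9  15.3]
   y of -y face: -20.3 29
   x of +x face: 15.7 41
scene head 129 x [-24.8  20.5  33. ] y [-28.8 -27.  -10. ]
   y of -y face: -28.2 38
   x of +x face: 26.3 20
scene top 94 x [-29.9   2.4  26.7] y [-28.2 -19.7 -10.4]
   y of -y face: -20.7 47
   x of +x face: 21.5 6
t 27.0 p [0.5147 0.2819 0.1606] jaw 169.1 down [-0.0028 -0.001  -1.    ] F [ 0.1 -0.4 -1.7] w 0.0457 q [ 47.7  14.5 -14.5  -0.1 -61.1 -58.6]
```

```bash
python3 - <<'E'
from h import *
s=goto((.5182,.2792,.161),168.8);goto((.5182,.2792,.086),168.8,s)
E
```

```text
shift [-0.003 -0.026 -0.013] turn [ 0.007 -0.002 -0.003] calls 1
shift [0.5 0.  0. ] turn [0. 0. 0.] calls 1
```

Call:
send_rows(plan=[[[0,-0.013,-0.007],[0.005,-0.002,-0.003]],[[0,-0.026,-0.013],[0.007,-0.002,-0.003]],[[0.1,-0.026,-0.013],[0.007,-0.002,-0.003]],[[0.2,-0.026,-0.013],[0.007,-0.002,-0.003]],[[0.3,-0.026,-0.013],[0.007,-0.002,-0.003]]])

```text
time_s: 27.5
tcp_pos: [0.5183, 0.2791, 0.1152]
eef_rot: [-15.2, 90.0, 63.5]
contact_force: [-0.1, 0.1, -2.0]
gripper_width: 0.0459
```

Call:
send_rows(plan=[[[0.06,0,0],[0,0,0]],[[0.12,0,0],[0,0,0]],[[0.17,0,0],[0,0,0]],[[0.19,0,0],[0,0,0]],[[0.19,0,0],[0,0,0]]])

```text
time_s: 28.0
tcp_pos: [0.5183, 0.2791, 0.0864]
eef_rot: [42.4, 90.0, 121.2]
contact_force: [0.5, 0.3, -2.4]
gripper_width: 0.0459
```

```bash
python3 m.py; python3 -c "
from h import *
goto((.5182,.2792,.070),168.8)"
```

```text
t 28.0 p [0.5183 0.2791 0.0864] jaw 168.78 down [-0.e+00  1.e-04 -1.e+00] F [ 0.5  0.3 -2.4] w 0.0459 q [ 47.3  18.6 -19.6  -0.  -51.8 -58.5]
top panel -1 360 x [-85.4  82.9] y [-45.8 -34. ]
top head 44 x [-29.5   0.5  24.3] y [-34.9 -26.2 -25.6]
   y of -y face: -26.2 24
top top 36 x [-23.3  -4.2  19.1] y [-26.1 -24.1 -12.6]
   y of -y face: -24.1 18
scene panel -1 238 x [-82.9  84.6] y [-48.4 -28.1]
scene panel 1 73 x [33.7 85.1] y [33.5 45.1]
scene stem 94 x [-5.6 15.8 33.7] y [-21.1   2.3  34.9]
   y of -y face: -20.0 14
   x of +x face: 15.7 33
scene head 105 x [-20.7  20.5  32.9] y [-29.  -27.9 -10.8]
   y of -y face: -28.3 33
   x of +x face: 24.0 7
scene top 80 x [-27.9   1.9  28.6] y [-28.3 -21.4 -10.2]
   y of -y face: -23.3 36
t 28.6 p [0.5183 0.2792 0.0868] jaw 168.77 down [ 3.e-04  5.e-04 -1.e+00] F [ 0.2  1.  -3.7] w 0.0462 q [ 47.3  18.6 -19.6  -0.  -51.8 -58.5]
shift [ 0.112  0.001 -0.   ] turn [-0.001  0.001  0.   ] calls 1
```

Aligned within 1 mm in both cameras. I insert slowly and watch the force.

Call:
send_rows(plan=[[[0.02,0,0],[0,0,0]],[[0.04,0,0],[0,0,0]],[[0.06,0,0],[0,0,0]],[[0.08,0,0],[0,0,0]],[[0.1,0,0],[0,0,0]]])

```text
time_s: 29.1
tcp_pos: [0.5183, 0.2791, 0.0714]
eef_rot: [-10.6, 90.0, 68.1]
contact_force: [0.7, -0.7, -3.4]
gripper_width: 0.0458
```

Call:
send_rows(plan=[[[0.01,0,0],[0,0,0]],[[0.02,0,0],[0,0,0]],[[0.03,0,0],[0,0,0]],[[0.04,0,0],[0,0,0]],[[0.05,0,0],[0,0,0]]])

```text
time_s: 29.6
tcp_pos: [0.5183, 0.2792, 0.0638]
eef_rot: [-16.1, 90.0, 62.7]
contact_force: [0.5, 0.8, -3.5]
gripper_width: 0.0457
```

```bash
python3 -c "
from h import *
info();goto((.5182,.2792,.046),168.8)"
```

```text
t 29.6 p [0.5183 0.2792 0.0638] jaw 168.77 down [ 2.e-04  5.e-04 -1.e+00] F [ 0.5  0.8 -3.5] w 0.0457 q [ 47.3  20.1 -20.9  -0.  -48.9 -58.5]
shift [ 0.119  0.001 -0.   ] turn [-0.001  0.001  0.   ] calls 1
```

It is past the rib's top (stem end 16 mm deep) with no resistance, so the key fits. I continue down.

Call:
send_rows(plan=[[[0.025,0,0],[0,0,0]],[[0.05,0,0],[0,0,0]],[[0.075,0,0],[0,0,0]],[[0.1,0,0],[0,0,0]],[[0.115,0,0],[0,0,0]]])

```text
time_s: 30.1
tcp_pos: [0.5181, 0.279, 0.046]
eef_rot: [86.7, 90.0, 165.5]
contact_force: [-0.8, 0.7, -2.4]
gripper_width: 0.046
```

Call:
send_rows(plan=[[[0.004,0,0],[0,0,0]],[[0.008,0,0],[0,0,0]],[[0.012,0,0],[0,0,0]],[[0.016,0,0],[0,0,0]],[[0.02,0,0],[0,0,0]]])

```text
time_s: 30.6
tcp_pos: [0.5183, 0.2791, 0.0437]
eef_rot: [-31.7, 90.0, 47.0]
contact_force: [-4.2, -1.0, 8.9]
gripper_width: 0.0461
```

```bash
python3 -c "
from h import *
info()"
```

```text
t 30.6 p [0.5183 0.2791 0.0437] jaw 168.78 down [ 2.e-04  2.e-04 -1.e+00] F [-4.2 -1.   8.9] w 0.0461 q [ 47.3  21.5 -22.1   0.  -46.4 -58.5]
```

Contact came at exactly the expected height. I release and withdraw straight up.

Call:
send_rows(plan=[[[0,0,0],[0,0,0]],[[0,0,0],[0,0,0]],[[0,0,0],[0,0,0]],[[0,0,0],[0,0,0]],[[0,0,0],[0,0,0]]], jaw=1)

```text
time_s: 31.1
tcp_pos: [0.5183, 0.2791, 0.0437]
eef_rot: [-36.9, 90.0, 41.9]
contact_force: [0.2, 0.2, -0.4]
gripper_width: 0.0803
```

Call:
send_rows(plan=[[[-0.05,0,0],[0,0,0]],[[-0.2,0,0],[0,0,0]],[[-0.4,0,0],[0,0,0]],[[-0.6,0,0],[0,0,0]],[[-0.8,0,0],[0,0,0]]])

```text
time_s: 31.6
tcp_pos: [0.5182, 0.279, 0.1655]
eef_rot: [-45.9, 90.0, 32.9]
contact_force: [-0.1, 1.3, -0.7]
gripper_width: 0.0877
```

Call:
send_rows(plan=[[[0,0,-0.2],[0,0,0]],[[0,0,-0.4],[0,0,0]],[[0,0,-0.6],[0,0,0]],[[0,0,-0.8],[0,0,0]],[[0,0,-0.9],[0,0,0]]])

```text
time_s: 32.1
tcp_pos: [0.4913, 0.1447, 0.1661]
eef_rot: [-40.5, 89.9, 38.3]
contact_force: [-0.1, -0.4, -0.6]
gripper_width: 0.0876
```

```bash
python3 - <<'E'
from h import *
info()
a=np.radians(-11.2);e=np.array([[np.cos(a),np.sin(a)],[-np.sin(a),np.cos(a)]])
for n in("top","scene"):
    cs=[r.capture(n) for _ in range(5)]
    P=np.nanmedian([pts(k) for k in cs],0).reshape(-1,3)
    Q=(P[:,:2]-[.5175,.2795])@e.T*1000
    k=(abs(Q[:,0])<22)&(abs(Q[:,1])<26)&(P[:,2]>.06); z=P[k,2]
    if k.sum()>5: print(n,k.sum(),"head top z",np.median(z).round(4),np.percentile(z,[20,80]).round(4))
    save(cs[0],"end_"+n,s=1.5)
E
```

```text
t 32.1 p [0.4913 0.1447 0.1661] jaw 168.74 down [ 9.e-04  7.e-04 -1.e+00] F [-0.1 -0.4 -0.6] w 0.0876 q [ 38.4   7.1 -23.2   0.  -59.6 -49.7]
scene 190 head top z 0.0913 [0.0906 0.0921]
```

View pics/end_scene.png

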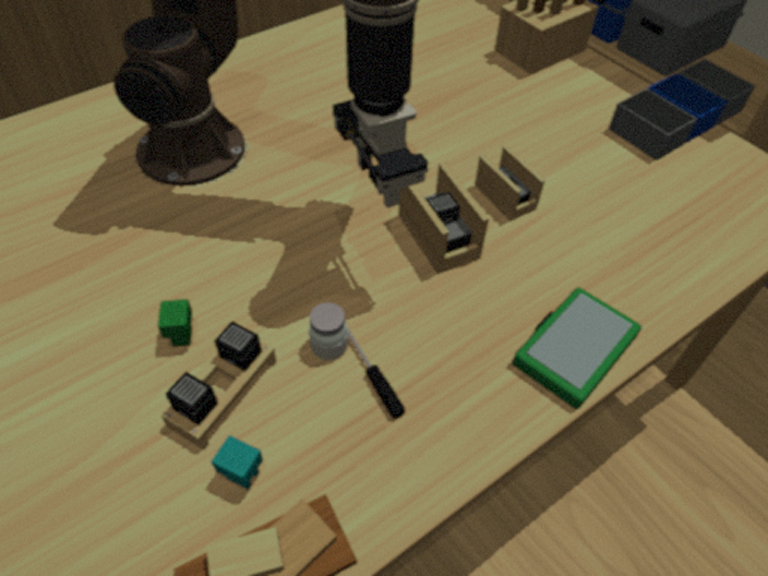

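The pack sits in the large station at (295,139), in 512-px coordinates. Its head top is at 91.3 mm, where 91 mm is home. The other packs, jar and screwdriver look as they did at the start, and the gripper is clear.

```bash
python3 -c "
from plant import r
print(r.close_job())"
```

```text
the job is handed in; nothing more can be done
None
```

The compact pack is on charge in the full-size station, head down on the deck and released, and I have handed the job in at about 32 s of the 72 s allowed. I took it from the middle pocket by its ends, stood it on the bench, took it again by its sides and inserted it groove towards the rib. It went home on the first try.

**Last checks:**
- **Seating:** the scene camera put the top of the head at 91.3 mm, where 91 mm is home. The pack met the deck at the expected height with about 9 N. The top camera gave no reading of the head at the end because the arm was in the way.
- **Other things:** in the last scene picture, both large packs, the jar, the screwdriver and the look-alikes stand where they did at the start. I judged that by eye and did not measure it.

**What went wrong or disagreed:**
- **Two empty grasps:** the first two closings shut on air above the pack. The fingertips are about 38 mm higher than the reported tool position and given tool dimensions imply. I measured this with the cameras and allowed for it; the pack was not disturbed.
- **Camera offset:** camera and robot positions differed by 2 to 4 mm sideways, so I lined the pack up with the station directly in both cameras before inserting.

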